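Third hand at the crating jig

TASK

On the packing bench, slide the wooden bottle crate sideways along the jig bed, without lifting or tipping it, until it stands square between the two white lines in front of the sprung aluminium fence and not yet pushing it. Then press its high back board flat against the fence until the black pointer is in the green part of the scale, never in the red, and hold it steady there for two seconds while I get ready to screw on the retaining slat; finish while still pressing, do not let go. Keep the two bottles standing in the crate, and leave the carton, tape roll and screw jar where they are.

Things in the scene. Friction and masses are not known exactly. Their poses are not given: they have to be found in the camera images.
- jig: fixed jig: brown wooden bed 335 x 720 x 12 mm on the bench. Origin on the bench below the point midway between the white lines, 60 mm in front of the resting fence face. x points square into the fence (pressing direction), y left along the fence, z up. Bed top at z = 12 mm, x -160 to 175 mm. The 6 mm wide white lines run along x at y = -128 and +128 mm.
- fence (a joint): travel in m of the sprung fence: 0 at rest, grows as it is pushed along the jig's +x, stop at 0.040. The spring needs 3.6 N to start, then 0.45 N more per mm (8 N at 10 mm, 12.6 N at 20 mm). Its black pointer moves over the scale: white to 0.009, green 0.009 to 0.021, white to 0.030, then red. With the crate flat against it, the crate's centre is at jig x = 5 mm + travel.
- crate_grip (a point): grasp point of the loose plywood bottle crate, on its central dark handle board, over the crate's centre and 110 mm above its underside. x points to the crate's high back board, y along its length, z up. The handle board is 18 mm thick (x), 50 mm wide (y), its top 130 mm above the underside, about 17 mm clear of the bottles.
- crate: the same crate: origin at the centre of its underside, same axes. 110 mm (x) by 220 mm (y), 0.8 kg with bottles; back board (outer face 55 mm from the centre, +x) 80 mm high, other walls 45 mm high, all 8 mm thick. It starts on the jig bed, its centre 50 mm or more outside the left or right white line, 30 mm or more short of the resting fence, up to 0.25 rad out of square.
- fence_face (a point): mid-width of the face of the fence, at its foot, 12 mm above the bench; axes as the jig's. The fence is an upright aluminium bar 160 mm wide (y), 22 mm thick, 85 mm high; at rest its face is at jig x = 60 mm. A grey housing behind it (jig x 125 to 171 mm, y -80 to 80, top at z = 86 mm) carries the scale on its top.
- bottle_a_mid (a point): amber bottle, 48 mm across, 125 mm high, 0.14 kg, standing loose in the crate's +y half (68 mm from the centre); point on its axis 60 mm above its foot, z up
- bottle_b_mid (a point): green bottle, same size, standing loose in the crate's -y half; point on its axis 60 mm above its foot, z up
- carton: bystander: brown cardboard carton 90 x 80 x 85 mm high on the bed on the side of the lines where the crate is not; origin under its centre
- tape_roll: bystander: orange roll of tape, 64 mm across, 24 mm high, lying on the bed at the far left beside the fence; origin under its centre
- screw_jar: bystander: clear jar with steel lid, 52 mm across, 60 mm high, on the bed at the far right beside the fence; origin under its centre
Mind the look-alikes: they are no part of the job. Leave any purple look-alike of the part that bears bottle_b_mid alone.

How it is judged (in metres and radians):
On the way, in this order (a step that is already met when the one before it is completed fails the run):
1. the crate stands square between the white lines and does not yet push the fence (y of crate_grip in the frame of jig between -0.017 and 0.017 m and angle between the x axis of crate_grip and the x axis of jig, either way round below 0.15 rad and value of joint fence below 0.004 m), for 0.2 s.
2. the crate presses the fence with the pointer in the green, steadily (y of crate_grip in the frame of jig between -0.017 and 0.017 m and value of joint fence between 0.008 and 0.022 m and contact force between crate and fence between 5 and 16 N), for 1.5 s.
At the end, for the whole second after the job is handed in: The fingers still press the crate against the fence: fence travel 8 to 22 mm (pointer in the green) with 5 to 16 N between crate and fence, crate centred between the lines to 17 mm, square to 0.08 rad, flat on the bed and still, both bottles upright in their halves of the crate (all of step 2 and angle between the x axis of crate_grip and the x axis of jig, either way round below 0.08 rad and angle between crate_grip's own z axis and vertical below 0.08 rad and z of crate_grip in the frame of jig below 0.128 m and contact force between crate and the fingers above 1 N and linear speed of crate below 0.02 m/s and angle between each of bottle_a_mid, bottle_b_mid's own z axis and vertical below 0.2 rad and y of bottle_a_mid in the frame of crate_grip between 0.03 and 0.105 m and z of bottle_a_mid in the frame of crate_grip between -0.06 and -0.025 m and y of bottle_b_mid in the frame of crate_grip between -0.105 and -0.03 m and z of bottle_b_mid in the frame of crate_grip between -0.06 and -0.025 m); the arm keeps its last pose, push and grip.
It fails at once if the crate is lifted more than 10 mm off the bed (z of crate_grip in the frame of jig above 0.132 m).
It fails at once if the crate is tipped (angle between crate_grip's own z axis and vertical above 0.2 rad).
It fails at once if the fence is pushed into the red (value of joint fence above 0.031 m).
It fails at once if a bottle falls over (angle between any of bottle_a_mid, bottle_b_mid's own z axis and vertical above 0.5 rad).
It fails at once if the carton, tape roll or screw jar is moved (distance of any of carton, tape_roll, screw_jar from where it was at the start of the episode above 0.025 m).
It also fails if it takes over 48 s, if anything falls off the work surface, if the arm or the gripper's body presses on something with over 40 N, if the wrist force passes 120 N, or if a joint passes its speed limit or range.

ROBOT

A 6-joint arm with a two-finger parallel gripper is mounted at the origin on the work surface. World frame = base frame: x ahead of the robot, y to its left, z up, the work surface at z = 0. Lengths are in m, angles in degrees, forces in N, time in s.
With the tool pointing down it reaches from about 0.3 to 0.75 m from the base axis. Payload 8.5 kg.
Tool frame: the origin (TCP) lies midway between the tips of the shut fingers; the grasp point (between the pads) lies behind it (grasp_offset is the z of the grasp point in the tool frame, in m); z points along the fingers, y is the direction in which the jaws open and shut (so a half turn about z gives the same grasp; the last joint's range is limited). The gripper opens to 85 mm and grips with 20 to 120 N. Pads are 22 mm wide; open, the fingers measure 114 mm over their backs; the gripper's body (76 mm by 85 mm) begins 54 mm behind the grasp point. The pads swing forward as they close: fully open they stand 13 mm farther back than shut.
Start: joints at [-83.44, 21.807, 74.336, -0, 83.858, -12.336], TCP at [0.178, -0.52, 0.231] pointing down, gripper open.
Joint ranges: [-178.18, 178.18], [-50.72, 133.34], [12.68, 142.11], [-81.47, 261.47], [9.98, 163.14], [-165.26, 165.26]. Speed limits (degrees/s): [136.94, 136.94, 180, 180, 180, 180].

INTERFACE

Orientations are given as a 3x3 rotation matrix whose columns are the frame's x, y, z axes.
In Python, from rig import * gives the robot as it stands.
- The arm moves only by the shell command python3 -m pendant 'ROWS' [FORCE]. ROWS is JSON, one flat list of numbers, 7 for each row, row after row: the finger opening in mm, from 0 to 85.4, then the shift along the tool's x, y, z in units of 50 mm (1.0 is 50 mm), then the turn, a rotation vector about the tool's x, y, z in units of 8 degrees (1.0 is 8 degrees). In form: [hand, dx, dy, dz, wx, wy, wz, hand, dx, dy, dz, wx, wy, wz, ...]. A call has 1 to 12 rows; each row shifts and turns the commanded pose from where the row before left it, along the tool's axes as they then stand; what a row does not reach is not made up. A row lasts 1/10 s, in which the tool goes at most 50 mm and 8.59 degrees, less where a joint would pass 70% of its speed; a pose out of reach is approached as far as the arm can. A call is refused whole if a number of a shift passes 1 or a number of a turn 1, either way. A call with a gripper value outside its range is refused whole. The fingers move at their own pace and stop on an object; FORCE is the grip in N (left out, the last holds). Time passes only in rows, so rows that do not move let the fingers close. It gives the time, the measured TCP pose, the force and the opening at its end, in the units of the state.
- observe(): the state, without advancing time (a new reading comes with each control period).
- get_image(name): name is "scene" or "top" or "wrist"; returns a dict with "frame" (480x640x3 uint8, red, green, blue), "depth" (480x640 float32, m along the optical axis (not along the pixel's ray), 0 where there is no reading), "K" (3x3 intrinsics, pixels), "k1" (the pictures are not rectified: a ray, as slopes to the right and down, at radius r is drawn at 1 + k1 r^2 times it, then the intrinsics apply), "rvec" (rotation vector, rad) and "tvec" (3), from world to camera coordinates, as OpenCV has them. Camera axes: x right, y down, z forward; pixel columns grow to the right and rows downward; lengths in m; the calibration is good to about 2 mm. A picture is of the moment at which its call begins.
- close_job(): hands the job in, once; it reports no verdict.
The state is a dict: "time_s": time; "q": joint angles; "qvel": joint speeds; "joint_efforts": joint torques, N m; "position": TCP position; "tool_rot": TCP orientation; "ft_force": force on the tool from outside, world axes, zero at the start; "wrist_torque": the same for the moment, N m; "grip_width": finger opening in m.
Only numpy, scipy, OpenCV 4.12 (cv2) and the standard library are available. Lean on these libraries where they do the work, as an engineer would, in place of code of your own. Each camera call takes 0.05 s, during which the arm holds its last target.

## Working session

There is one attempt and no reset: what is moved stays moved. The work goes in short steps, Python scripts to look and compute and a shell command to move; the robot and the scene stay as the last step left them, time stands still between calls to the robot, and variables do not carry over. Pictures are saved under pics/ and viewed, and the job is handed in when it is done.

```bash
ls; mkdir -p pics; python3 - <<'E'
from rig import *
import cv2,numpy as np
for n in ["scene","top","wrist"]:
    d=get_image(n); cv2.imwrite(f"pics/{n}0.png",d["frame"][:,:,::-1]); np.savez(f"{n}0.npz",**d)
    print(n,d["K"].tolist(),d["k1"],d["rvec"],d["tvec"])
print(observe())
E
```

```text
pics
scene [[439.95024024229986, 0.0, 311.8137569476789], [0.0, 439.95024024229986, 241.61596474780342], [0.0, 0.0, 1.0]] 0.024405895615036727 [ 1.96387075  1.86155596 -0.5293708 ] [-0.00199628 -0.45359477  1.2931606 ]
top [[452.6069814818993, 0.0, 324.5133161175676], [0.0, 452.6069814818993, 242.88247773890123], [0.0, 0.0, 1.0]] -0.10280938713281518 [ 2.15038497 -2.12889222  0.19031174] [-0.01433419  0.58085402  0.97035549]
wrist [[353.15069404885463, 0.0, 317.88696757062024], [0.0, 353.15069404885463, 240.92108028443528], [0.0, 0.0, 1.0]] -0.036035118570896404 [-2.32960204  1.66353362  0.27517553] [-0.55018452 -0.04262472  0.38035049]
{'time_s': 0.15, 'q': array([-8.34422236e+01,  2.18335315e+01,  7.43695579e+01,  2.05060431e-03,
        8.38576038e+01, -1.23382026e+01]), 'qvel': array([ 0.01120182, -0.04173542, -0.03723779, -0.00257814,  0.12278458,
        0.00130062]), 'joint_efforts': array([ 2.42172828e-03, -4.48632073e+01, -2.31343246e+01, -2.08911201e-04,
        3.90067013e-03,  4.64847446e-06]), 'position': array([ 0.17807956, -0.52016311,  0.23087114]), 'tool_rot': array([[ 9.46109347e-01,  3.23847336e-01, -8.56254341e-05],
       [ 3.23847242e-01, -9.46108793e-01,  1.05642894e-03],
       [ 2.61110721e-04, -1.02722685e-03, -9.99999438e-01]]), 'ft_force': array([ 0.65452229, -0.11903106, -0.23543409]), 'wrist_torque': array([-0.04396748, -0.00744261, -0.06211479]), 'grip_width': 0.08561686739766297}
```

View pics/scene0.png

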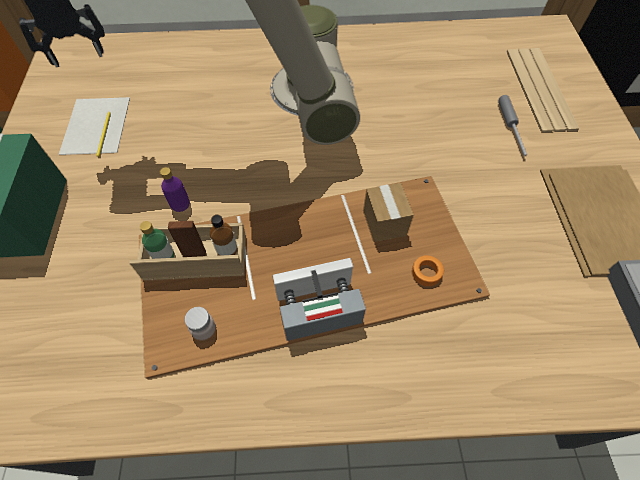

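View pics/top0.png

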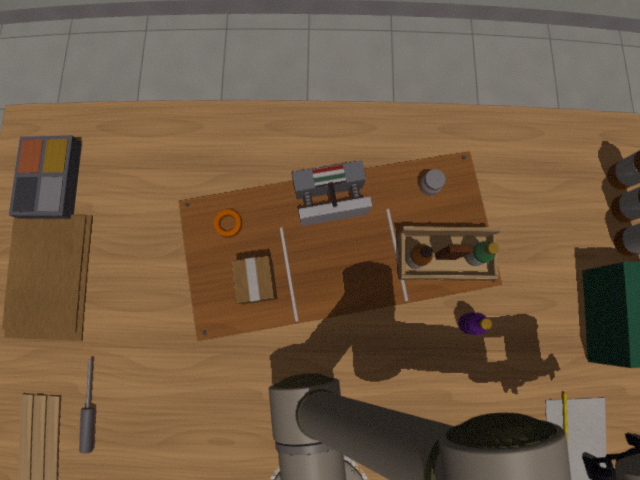

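View pics/wrist0.png

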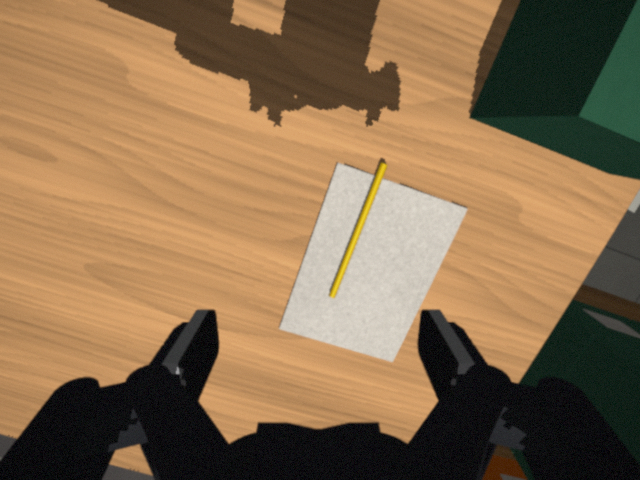

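The pictures show the crate on the right of the lines (top image, about 450,253). Its green bottle is at (485,252), amber at (421,256) and dark handle board at (453,253). A purple look-alike bottle stands on the bench outside the crate at (473,323), carton (253,280), tape (227,223), jar (432,181), fence bar (336,210). I'll enlarge the crate area.

```bash
cat > h.py <<'E'
import numpy as np,cv2
def cam(d):
    R,_=cv2.Rodrigues(np.array(d["rvec"],float)); return R,np.array(d["tvec"],float).ravel(),d["K"],float(d["k1"])
def ray(d,uv):
    R,t,K,k=cam(d)
    n=cv2.undistortPoints(np.array(uv,float).reshape(-1,1,2),K,np.array([k,0,0,0,0.]))[:,0]
    v=np.c_[n,np.ones(len(n))]@R
    return -R.T@t,v
def plane(d,uv,z):
    c,v=ray(d,uv); s=(z-c[2])/v[:,2]; return c+s[:,None]*v
def depthpts(d,uv):
    R,t,K,k=cam(d); c,v=ray(d,uv); uv=np.array(uv).astype(int)
    return c+v*d["depth"][uv[:,1],uv[:,0]][:,None]
def proj(d,P):
    R,t,K,k=cam(d); return cv2.projectPoints(np.array(P,float).reshape(-1,1,3),np.array(d["rvec"],float),t,K,np.array([k,0,0,0,0.]))[0][:,0]
E
python3 - <<'E'
import cv2,numpy as np
a=cv2.imread("pics/top0.png")
c=a[195:355,380:540]; cv2.imwrite("pics/c1.png",cv2.resize(c,None,fx=3.75,fy=3.75,interpolation=cv2.INTER_CUBIC))
c=a[140:330,170:410]; cv2.imwrite("pics/c2.png",cv2.resize(c,None,fx=3,fy=3,interpolation=cv2.INTER_CUBIC))
from h import *
d=np.load("top0.npz")
f=d["frame"].astype(int)
m=((f.min(2)>175)).astype(np.uint8)
n,l,s,ce=cv2.connectedComponentsWithStats(m)
for i in range(1,n):
    if s[i,4]>40:
        ys,xs=np.where(l==i); 
        rc=cv2.minAreaRect(np.c_[xs,ys].astype(np.float32)); print(s[i],ce[i],rc)
E
```

```text
(no output)
```

View pics/c1.png

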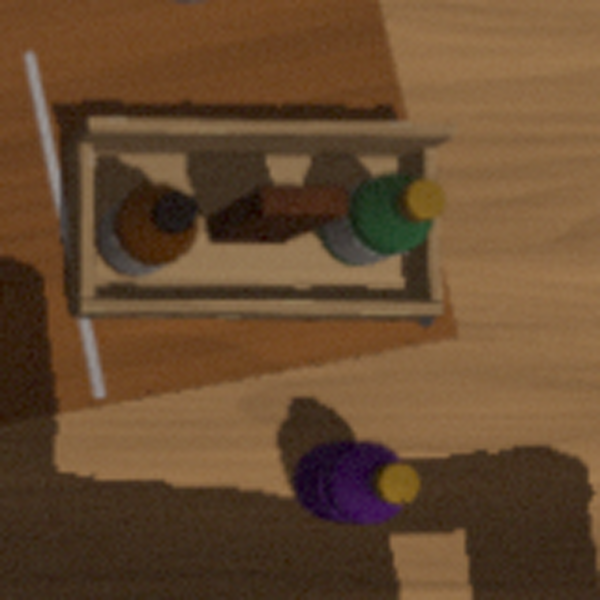

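View pics/c2.png

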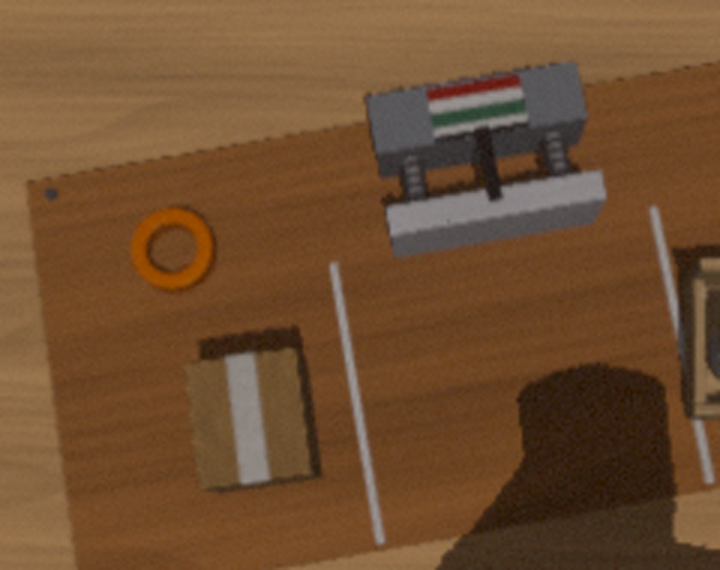

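```bash
python3 - <<'E'
from h import *
d=np.load("top0.npz")
L=plane(d,[[281,227.3],[296.7,321]],.012); Rr=plane(d,[[388.2,208.8],[406.8,301]],.012)
B=plane(d,[[180,200],[471,153],[500,283],[198,339]],.012)
np.set_printoptions(precision=4,suppress=True)
print("lines",L,Rr,sep="\n")
for a in (L,Rr): v=a[0]-a[1]; print("ang",np.degrees(np.arctan2(v[1],v[0])),np.linalg.norm(v))
print("bed",B, [np.linalg.norm(B[i]-B[i-1]) for i in range(4)])
for a,b in ((1,0),(2,3)): v=B[b]-B[a]; print("bed y ang",np.degrees(np.arctan2(v[1],v[0]))-90)
for a,b in ((0,3),(1,2)): v=B[a]-B[b]; print("bed x ang",np.degrees(np.arctan2(v[1],v[0])))
bb=plane(d,[[404,226.5],[500.3,228.7]],.092); fw=plane(d,[[401.9,278.7],[497.3,279.3]],.057)
for a in(bb,fw): v=a[0]-a[1]; print("crate",a,np.linalg.norm(v),np.degrees(np.arctan2(v[1],v[0]))-90)
hb=plane(d,[[380+260/3.75,195+187/3.75],[380+350/3.75,195+190/3.75],[380+345/3.75,195+218/3.75],[380+258/3.75,195+215/3.75]],.142)
print("handle",hb,hb.mean(0))
fe=plane(d,np.array([[388,205],[603,171],[605,195],[394,231]])/3+[170,140],.097)
print("fence top",fe,np.linalg.norm(fe[0]-fe[1]))
# depth checks
print(depthpts(d,[[461,249],[452,230],[336,210],[300,270]]))
bt=plane(d,[[380+175/3.75,195+211/3.75],[380+425/3.75,195+200/3.75]],.0+.145)
print("caps",bt)
s=np.load("scene0.npz")
print("proj scene",proj(s,np.r_[hb,bb,fw,L,Rr]))
E
python3 - <<'E'
import cv2
a=cv2.imread("pics/scene0.png"); cv2.imwrite("pics/c3.png",cv2.resize(a[150:310,120:320],None,fx=3.75,fy=3.75,interpolation=cv2.INTER_CUBIC))
E
```

```text
lines
[[0.623  0.0935 0.012 ]
 [0.4063 0.0527 0.012 ]]
[[ 0.6708 -0.1593  0.012 ]
 [ 0.4536 -0.1994  0.012 ]]
ang 10.67104391724317 0.22050407139718445
ang 10.465136471142035 0.2208026278177207
bed [[ 0.6872  0.3374  0.012 ]
 [ 0.8155 -0.3675  0.012 ]
 [ 0.4961 -0.4219  0.012 ]
 [ 0.3623  0.2768  0.012 ]] [np.float64(0.330451685217852), np.float64(0.7164840009462635), np.float64(0.32393734672512153), np.float64(0.7113248199657775)]
bed y ang 10.315328987370023
bed y ang 10.841518860128062
bed x ang 10.568959564155193
bed x ang 9.656219075586419
crate [[ 0.6118 -0.1809  0.092 ]
 [ 0.6098 -0.3965  0.092 ]] 0.21558225031545414 -0.53410398351987
crate [[ 0.501  -0.1806  0.057 ]
 [ 0.5008 -0.3977  0.057 ]] 0.21707780284138506 -0.04475756310931445
handle [[ 0.564  -0.2651  0.142 ]
 [ 0.5628 -0.3158  0.142 ]
 [ 0.5472 -0.3123  0.142 ]
 [ 0.5484 -0.2634  0.142 ]] [ 0.5556 -0.2892  0.142 ]
fence top [[ 0.6483  0.0474  0.097 ]
 [ 0.6757 -0.1087  0.097 ]
 [ 0.6577 -0.11    0.097 ]
 [ 0.629   0.0427  0.097 ]] 0.15848623531425388
[[ 0.5557 -0.2896  0.1412]
 [ 0.6062 -0.2882  0.0879]
 [ 0.6452 -0.0322  0.0982]
 [ 0.5227  0.047   0.0149]]
caps [[ 0.5497 -0.2166  0.145 ]
 [ 0.5572 -0.3571  0.145 ]]
proj scene [[191.1538 225.4674]
 [165.4599 226.2023]
 [168.1872 219.5784]
 [192.7053 218.9308]
 [236.7274 256.6284]
 [129.6243 261.0661]
 [241.193  220.9627]
 [142.9195 225.5231]
 [367.9713 272.7829]
 [340.9435 194.4583]
 [251.789  298.8086]
 [236.6957 215.3381]]
```

View pics/c3.png

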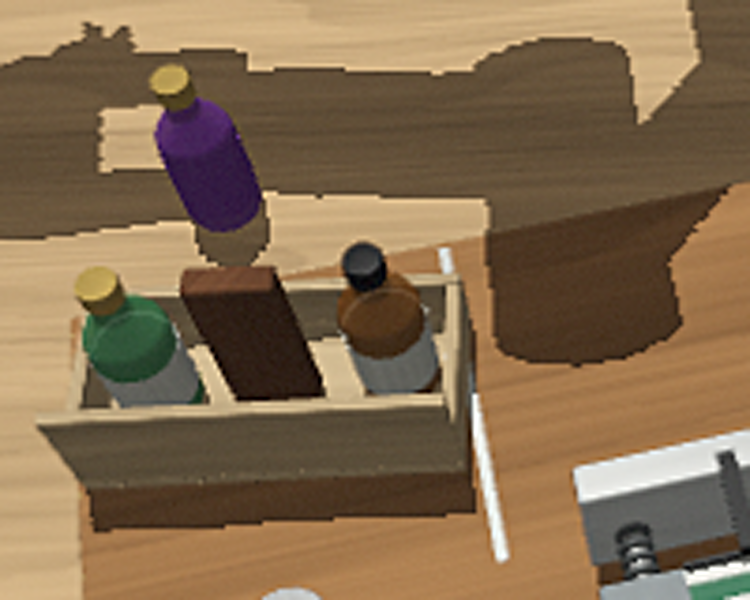

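The crop confirms the crate's bottles are green (right) and amber (left); the purple one stands outside it. Estimates:

| Item | Position (m) | Yaw |
|---|---|---|
| Jig | (.583, -.045) | 10.5° |
| Crate | (.556, -.289) | about -0.3° |

Measured sizes agree with the given ones to within a few mm. I'll turn the tool first.

```bash
python3 -c "
import rig; print([n for n in dir(rig) if n[0]!='_']); print(getattr(rig,'grasp_offset',None))"
python3 -m pendant '[85,0,0,0,0,0,-1, 85,0,0,0,0,0,-1, 85,0,0,0,0,0,-1, 85,0,0,0,0,0,-1, 85,0,0,0,0,0,-1, 85,0,0,0,0,0,-1, 85,0,0,0,0,0,-1, 85,0,0,0,0,0,-1, 85,0,0,0,0,0,-0.9, 85,0,0,0,0,0,0]' 30
```

```text
['MotionError', 'close_job', 'get_image', 'grasp_offset', 'observe']
-0.0187
time_s: 1.15
position: [0.1781, -0.5202, 0.2311]
tool_rot: [[-0.003, 1.0, -0.0], [1.0, 0.003, 0.001], [0.001, -0.0, -1.0]]
ft_force: [0.5, 0.4, -1.2]
grip_width: 0.0847
```

```bash

python3 -m pendant '[85,0.4,0.6,0,0,0,0, 85,0.4,0.6,0,0,0,0, 85,0.4,0.6,0,0,0,0, 85,0.4,0.6,0,0,0,0, 85,0.4,0.7,0,0,0,0, 85,0.4,0.7,0,0,0,0, 85,0.4,0.7,0,0,0,0, 85,0.5,0.8,0,0,0,0, 85,0.5,0.8,0,0,0,0, 85,0.4,0.7,0,0,0,0, 85,0.4,0.7,0,0,0,0,85,0,0,0,0,0,0]'
python3 - <<'E'
from rig import *
import cv2,numpy as np
for n in ["top","wrist"]:
    d=get_image(n); cv2.imwrite(f"pics/{n}1.png",d["frame"][:,:,::-1]); np.savez(f"{n}1.npz",**d)
o=observe();print(o["position"],o["q"])
E
```

```text
time_s: 2.35
position: [0.5558, -0.2868, 0.2305]
tool_rot: [[-0.003, 1.0, 0.0], [1.0, 0.003, 0.001], [0.001, 0.0, -1.0]]
ft_force: [-1.3, -0.3, 0.1]
grip_width: 0.0854
[ 0.55303813 -0.28917428  0.23080646] [-3.84507753e+01  2.94746785e+01  6.15699716e+01 -1.38796523e-02
  8.90019476e+01 -3.84779433e+01]
```

View pics/wrist1.png

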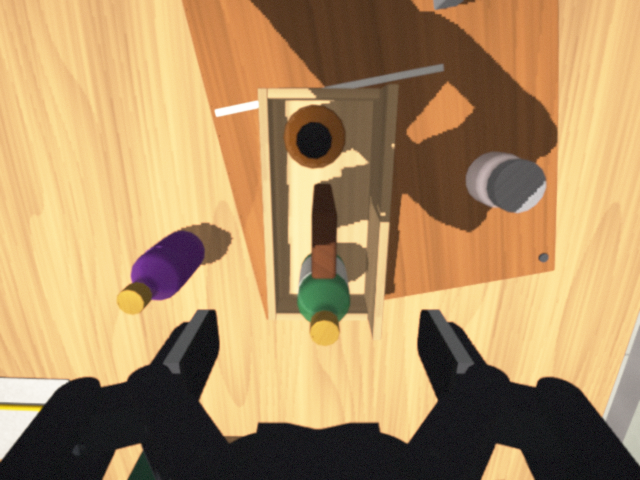

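Wrist view: crate below, handle top near (324,258), green bottle (324,300), amber (315,135); the purple look-alike is outside at (167,270). I'll check the handle in this view.

```bash
python3 - <<'E'
from h import *
d=np.load("wrist1.npz"); a=cv2.imread("pics/wrist1.png")
cv2.imwrite("pics/c4.png",cv2.resize(a[170:330,250:410],None,fx=3.75,fy=3.75,interpolation=cv2.INTER_CUBIC))
for u,v in [(324,200),(324,230),(324,250),(324,262),(324,272)]:
    print(u,v,depthpts(d,[[u,v]]))
h=proj(d,[[.5557,-.289,.142],[.5647,-.264,.142],[.5467,-.314,.142]]);print(h)
E
```

```text
324 200 [[ 0.55835643 -0.26347739  0.1064884 ]]
324 230 [[ 0.55790456 -0.27681931  0.14168392]]
324 250 [[ 0.55802985 -0.29163613  0.14115198]]
324 262 [[ 0.55807494 -0.30012789  0.142571  ]]
324 272 [[ 0.5581388  -0.30786702  0.14243649]]
[[320.70327079 246.86090701]
 [334.24200323 211.96077453]
 [308.02218148 279.5405083 ]]
```

View pics/c4.png

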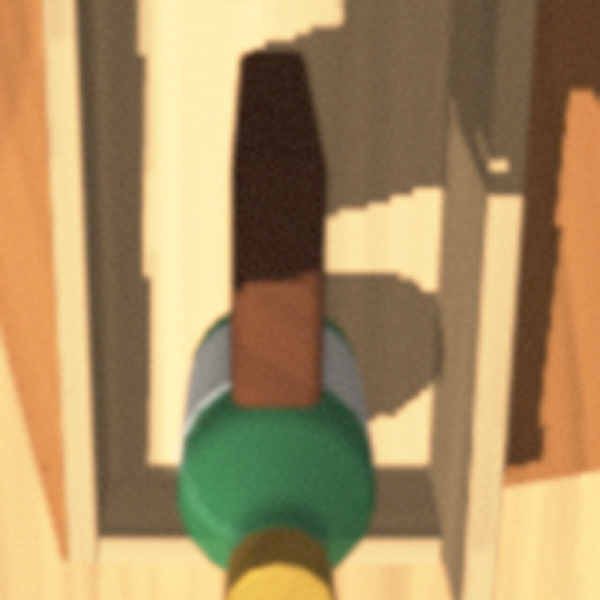

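```bash

python3 -m pendant '[85,0,0.08,0.4,0,0,0, 60,0,0,0.5,0,0,0, 60,0,0,0.5,0,0,0, 60,0,0,0.5,0,0,0, 60,0,0,0.4,0,0,0, 60,0,0,0.2,0,0,0, 60,0,0,0,0,0,0, 60,0,0,0,0,0,0]'
python3 - <<'E'
from rig import *
import cv2,numpy as np
d=get_image("scene"); a=d["frame"][:,:,::-1]; cv2.imwrite("pics/s2.png",cv2.resize(a[150:310,120:320],None,fx=3.75,fy=3.75))
o=observe();print(o["position"],o["q"],o["ft_force"])
E
```

```text
time_s: 3.25
position: [0.5567, -0.2904, 0.1073]
tool_rot: [[-0.0, 1.0, 0.001], [1.0, 0.0, -0.001], [-0.001, 0.001, -1.0]]
ft_force: [-0.2, -0.1, -0.4]
grip_width: 0.06
[ 0.55694804 -0.29034135  0.10762543] [-3.83141193e+01  3.54981498e+01  7.17241584e+01 -3.79169404e-03
  7.26571434e+01 -3.83594782e+01] [-0.13508291  0.1016962  -0.23787119]
```

View pics/s2.png

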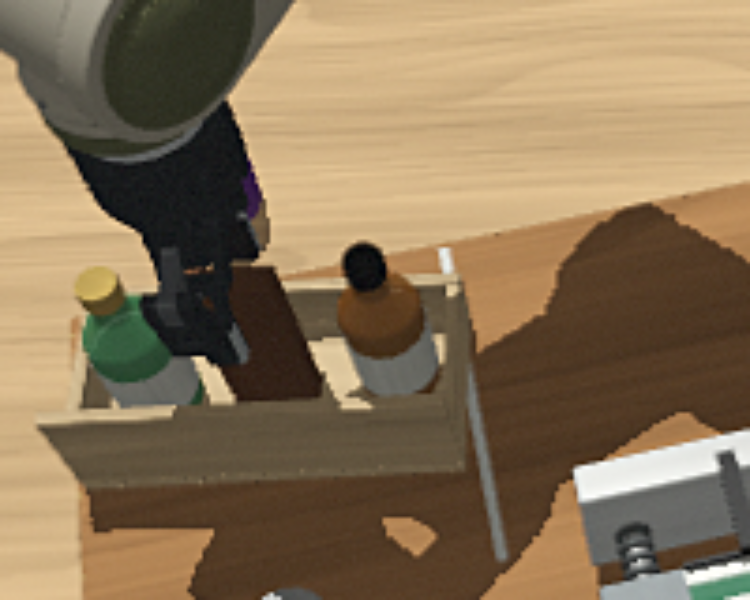

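```bash

python3 -m pendant '[40,0,0,0,0,0,0, 20,0,0,0,0,0,0, 10,0,0,0,0,0,0, 10,0,0,0,0,0,0, 10,0,0,0,0,0,0, 10,0,0,0,0,0,0, 10,0,0,0,0,0,0, 10,0,0,0,0,0,0]' 40
python3 - <<'E'
from rig import *
from h import *
d=get_image("top"); a=d["frame"][:,:,::-1]; cv2.imwrite("pics/t3.png",cv2.resize(a[150:330,360:560],None,fx=3.75,fy=3.75))
o=observe();print(o["position"],o["ft_force"],o["wrist_torque"],o["grip_width"])
E
```

```text
time_s: 4.1
position: [0.5572, -0.2899, 0.1068]
tool_rot: [[-0.002, 1.0, 0.001], [1.0, 0.002, -0.001], [-0.001, 0.001, -1.0]]
ft_force: [6.0, 0.2, 3.4]
grip_width: 0.0175
[ 0.55721133 -0.28983602  0.10678723] [4.82506607 0.284165   4.42508865] [ 0.00602893 -0.77120165  0.01935195] 0.01768677235226669
```

View pics/t3.png

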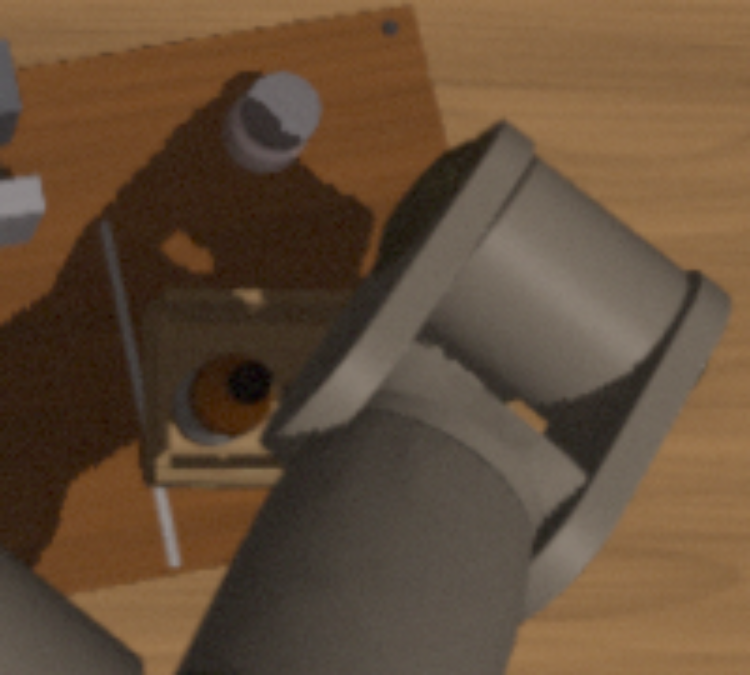

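Grip took 17.7 mm (board 18). Now square the crate in place, slowly.

```bash

python3 -m pendant '[10,0,0,0,0,0,-0.1, 10,0,0,0,0,0,-0.2, 10,0,0,0,0,0,-0.2, 10,0,0,0,0,0,-0.2, 10,0,0,0,0,0,-0.2, 10,0,0,0,0,0,-0.2, 10,0,0,0,0,0,-0.15, 10,0,0,0,0,0,-0.05, 10,0,0,0,0,0,0]'
python3 -m pendant '[10,0.05,0,0,0,0,0, 10,0.1,0.02,0,0,0,0, 10,0.15,0.04,0,0,0,0, 10,0.2,0.05,0,0,0,0, 10,0.2,0.05,0,0,0,0, 10,0.2,0.05,0,0,0,0, 10,0.2,0.05,0,0,0,0, 10,0.2,0.05,0,0,0,0, 10,0.2,0.05,0,0,0,0, 10,0.2,0.05,0,0,0,0,10,0.2,0.05,0,0,0,0, 10,0.2,0.05,0,0,0,0]'
python3 - <<'E'
from rig import *
from h import *
o=observe();print(o["position"],o["ft_force"],o["wrist_torque"],o["grip_width"])
for n in("scene","top"):
  d=get_image(n); cv2.imwrite(f"pics/{n}4.png",d["frame"][:,:,::-1])
E
```

```text
time_s: 5.05
position: [0.5561, -0.2899, 0.1066]
tool_rot: [[-0.182, 0.983, -0.001], [0.983, 0.182, -0.0], [0.0, -0.001, -1.0]]
ft_force: [1.2, -0.2, 6.4]
grip_width: 0.0176
time_s: 6.25
position: [0.5622, -0.1832, 0.1066]
tool_rot: [[-0.182, 0.983, -0.001], [0.983, 0.182, -0.003], [-0.003, -0.001, -1.0]]
ft_force: [0.6, -7.8, 4.2]
grip_width: 0.0173
[ 0.56218322 -0.18324884  0.10656565] [ 0.62203379 -7.81877765  4.178693  ] [-1.13705556  0.24271801  0.11946782] 0.017283755557797216
```

View pics/scene4.png

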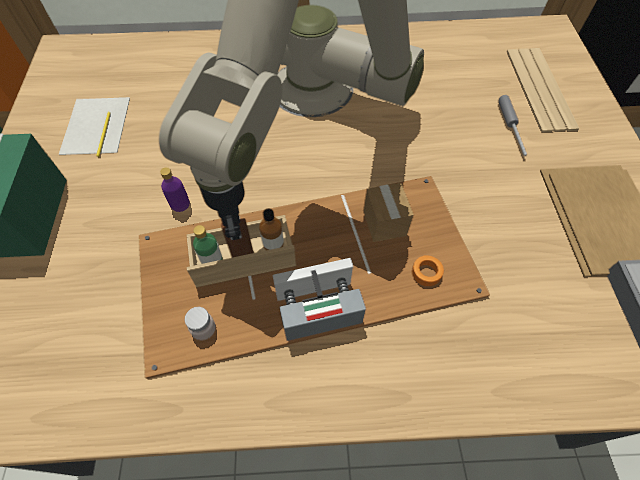

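Crate slid square, both bottles upright (205,240 and 270,228). Continue the remaining ~132 mm.

```bash

python3 -m pendant '[10,0.1,0.02,0,0,0,0, 10,0.2,0.04,0,0,0,0, 10,0.2,0.04,0,0,0,0, 10,0.25,0.05,0,0,0,0, 10,0.25,0.05,0,0,0,0, 10,0.25,0.05,0,0,0,0, 10,0.25,0.05,0,0,0,0, 10,0.25,0.05,0,0,0,0, 10,0.25,0.05,0,0,0,0, 10,0.2,0.05,0,0,0,0,10,0.2,0.04,0,0,0,0, 10,0.1,0.02,0,0,0,0]'
python3 -m pendant '[10,0.1,0,0,0,0,0, 10,0.04,0,0,0,0,0, 10,0,0,0,0,0,0]'
python3 - <<'E'
from rig import *
from h import *
o=observe();print(o["position"],o["ft_force"],o["wrist_torque"],o["grip_width"])
for n in("scene","top","wrist"):
  d=get_image(n); cv2.imwrite(f"pics/{n}5.png",d["frame"][:,:,::-1]); np.savez(f"{n}5.npz",**d)
a=cv2.imread("pics/scene5.png"); cv2.imwrite("pics/s5c.png",cv2.resize(a[160:340,200:400],None,fx=3.75,fy=3.3))
E
```

```text
time_s: 7.55
position: [0.5647, -0.0553, 0.1066]
tool_rot: [[-0.183, 0.983, -0.001], [0.983, 0.183, -0.003], [-0.003, -0.001, -1.0]]
ft_force: [1.1, -6.1, 2.5]
grip_width: 0.0173
time_s: 7.85
position: [0.5636, -0.0484, 0.1066]
tool_rot: [[-0.183, 0.983, -0.0], [0.983, 0.183, -0.002], [-0.002, -0.001, -1.0]]
ft_force: [2.1, -4.3, 5.6]
grip_width: 0.0177
[ 0.56356293 -0.04844592  0.10655761] [ 2.10771151 -4.27007845  5.61524793] [-0.68060831  0.04348778  0.13610686] 0.01767301280533189
```

View pics/s5c.png

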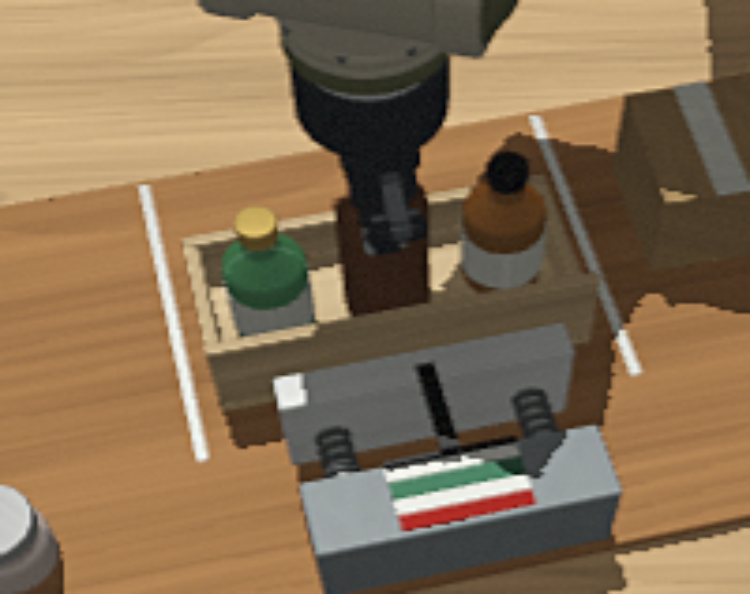

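View pics/wrist5.png

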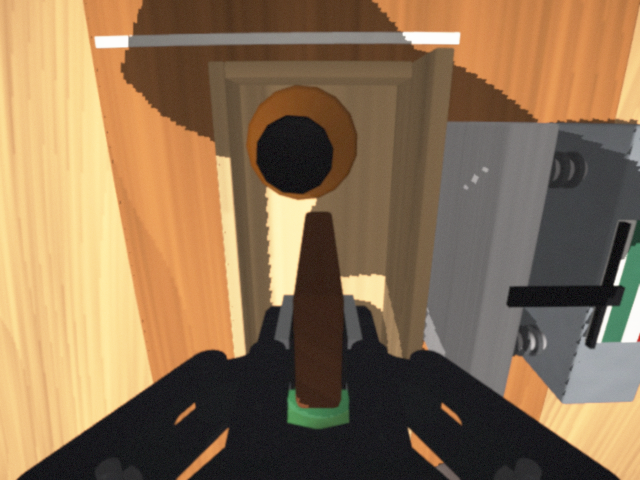

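View pics/top5.png

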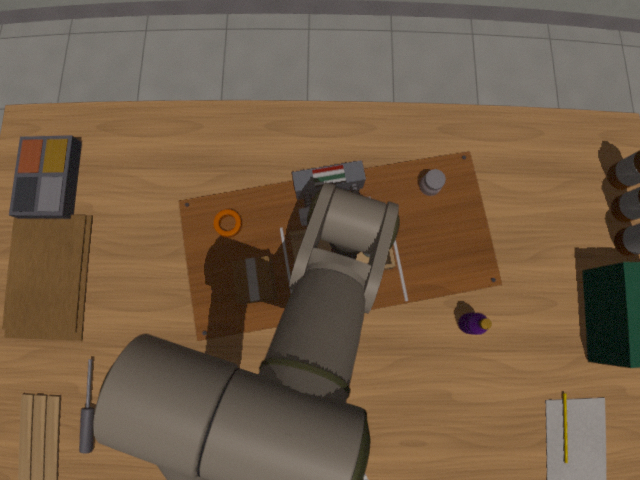

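Scene crop: crate square between the lines, gap to fence, bottles upright. Back board top corners at about (359,244) and (255,267). I'll check numerically.

```bash
cat > jig.py <<'E'
from h import *
O=np.array([.583,-.045,0]); y=np.radians(10.5)
J=np.array([[np.cos(y),np.sin(y),0],[-np.sin(y),np.cos(y),0],[0,0,1]])
def tj(P): return (np.atleast_2d(P)-O)@J.T
E
python3 - <<'E'
from jig import *
np.set_printoptions(precision=4,suppress=True)
d=np.load("scene5.npz")
print("bb",tj(plane(d,[[358.9,244.2],[254.7,266.7]],.092)))
print("lines",tj(plane(d,[[200+536/3.75,160+118/3.3],[200+636/3.75,160+372/3.3],[200+146/3.75,160+187/3.3],[200+202/3.75,160+459/3.3]],.012)))
print("fence top face corners",tj(plane(d,[[200+276/3.75,160+380/3.3],[200+570/3.75,160+325/3.3]],.097)))
w=np.load("wrist5.npz")
print("wrist line",tj(plane(w,[[96,42],[459,38.5]],.012)))
print("crate far end, z57",tj(plane(w,[[212,63],[415,63]],.057)))
print("bb far corner z92",tj(plane(w,[[453,50]],.092)))
print("fence face top",tj(plane(w,[[556,123],[505,390],[640,122]],.097)))
print(tj([.5636,-.0484,.1]))
E
```

```text
bb [[ 0.0343  0.1106  0.092 ]
 [ 0.0351 -0.1072  0.092 ]]
lines [[-0.1509  0.1319  0.012 ]
 [ 0.0653  0.1324  0.012 ]
 [-0.1503 -0.1236  0.012 ]
 [ 0.0672 -0.1242  0.012 ]]
fence top face corners [[ 0.0653 -0.074   0.097 ]
 [ 0.0658  0.0863  0.097 ]]
wrist line [[-0.1556  0.1295  0.012 ]
 [ 0.0647  0.1306  0.012 ]]
crate far end, z57 [[-0.0729  0.1102  0.057 ]
 [ 0.0278  0.1103  0.057 ]]
bb far corner z92 [[0.0341 0.1103 0.092 ]]
fence face top [[ 0.079   0.0828  0.097 ]
 [ 0.0816 -0.0548  0.097 ]
 [ 0.1158  0.084   0.097 ]]
[[-0.0197  0.0002  0.1   ]]
```

Relative to the lines the crate is centred within about 3 mm and square to about 0.2°. The gap to the fence is 25–31 mm. Step 1 has been held, so I approach slowly.

```bash

python3 -m pendant '[10,0,0.03,0,0,0,0, 10,0,0.05,0,0,0,0, 10,0,0.06,0,0,0,0, 10,0,0.06,0,0,0,0, 10,0,0.06,0,0,0,0, 10,0,0.06,0,0,0,0, 10,0,0.05,0,0,0,0, 10,0,0.03,0,0,0,0, 10,0,0,0,0,0,0]'
python3 -c "
from jig import *; from rig import *
o=observe(); print(tj(o['position']),J@o['ft_force'])"
python3 -m pendant '[10,0,0.04,0,0,0,0, 10,0,0.04,0,0,0,0,10,0,0,0,0,0,0]'
python3 -c "
from jig import *; from rig import *
o=observe(); print(tj(o['position']),J@o['ft_force'])"
python3 -m pendant '[10,0,0.04,0,0,0,0, 10,0,0.04,0,0,0,0,10,0,0,0,0,0,0]'
python3 -c "
from jig import *; from rig import *
o=observe(); print(tj(o['position']),J@o['ft_force'],o['wrist_torque'])
for n in('scene','wrist'):
  d=get_image(n); cv2.imwrite(f'pics/{n}6.png',d['frame'][:,:,::-1]); np.savez(f'{n}6.npz',**d)
a=cv2.imread('pics/scene6.png'); cv2.imwrite('pics/s6c.png',cv2.resize(a[160:340,200:400],None,fx=3.75,fy=3.3))
"
```

```text
time_s: 8.9
position: [0.5802, -0.0442, 0.1069]
tool_rot: [[-0.183, 0.983, -0.008], [0.983, 0.183, -0.001], [0.001, -0.008, -1.0]]
ft_force: [-14.1, -2.5, 17.5]
grip_width: 0.0176
[[-0.00264251  0.00128968  0.10692772]] [-14.29367512   0.06989767  17.54950055]
time_s: 9.2
position: [0.5836, -0.0435, 0.1071]
tool_rot: [[-0.183, 0.983, -0.009], [0.983, 0.183, -0.001], [0.001, -0.009, -1.0]]
ft_force: [-15.7, -1.8, 16.3]
grip_width: 0.0176
[[0.00085039 0.00139992 0.10711493]] [-15.72173947   1.10766982  16.29154026]
time_s: 9.5
position: [0.5874, -0.0427, 0.1072]
tool_rot: [[-0.183, 0.983, -0.009], [0.983, 0.183, -0.001], [0.001, -0.009, -1.0]]
ft_force: [-17.9, -2.4, 21.4]
grip_width: 0.0177
[[0.00472449 0.00149347 0.10724664]] [-18.06346745   0.93506021  21.35972808] [-0.52619708  3.42483874 -0.04053665]
```

View pics/s6c.png

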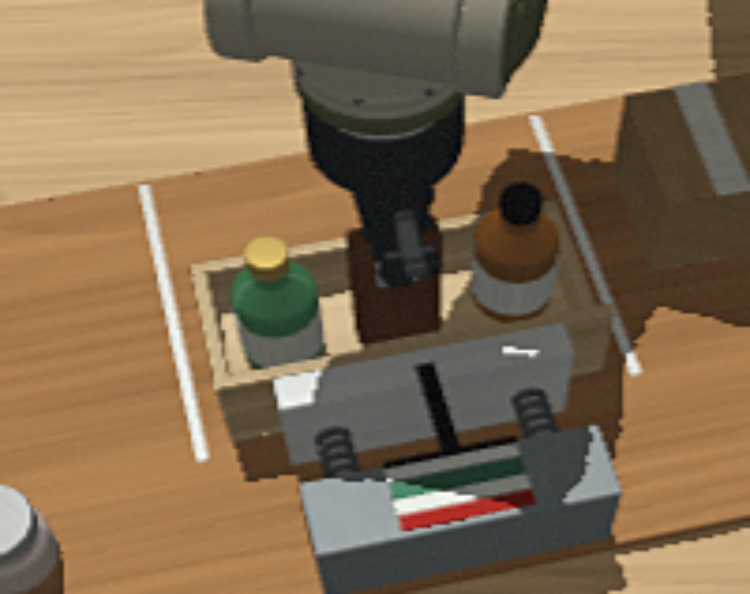

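Image: crate just short of the fence and square, bottles upright, pointer not in the scale's green. Force is friction with about 20 N of downforce, so I'll ease the tool up slightly before pressing.

```bash

python3 -m pendant '[10,0,0,-0.01,0,0,0,10,0,0,0,0,0,0]'
python3 -c "
from jig import *; from rig import *
o=observe(); print(tj(o['position']),J@o['ft_force'])"
python3 -m pendant '[10,0,0.04,0,0,0,0,10,0,0.04,0,0,0,0,10,0,0,0,0,0,0]'
python3 -c "
from jig import *; from rig import *
o=observe(); print(tj(o['position']),J@o['ft_force'],o['wrist_torque'])
"
```

```text
time_s: 9.8
position: [0.5873, -0.0427, 0.1072]
tool_rot: [[-0.183, 0.983, -0.01], [0.983, 0.183, -0.001], [0.001, -0.01, -1.0]]
ft_force: [-15.8, -3.0, 18.3]
grip_width: 0.0177
[[0.00466967 0.00150371 0.10719438]] [-16.09788064  -0.02907121  18.32730102]
time_s: 10.1
position: [0.5905, -0.0421, 0.1074]
tool_rot: [[-0.183, 0.983, -0.012], [0.983, 0.183, -0.001], [0.001, -0.012, -1.0]]
ft_force: [-20.0, -3.1, 17.6]
grip_width: 0.0176
[[0.00789761 0.00151469 0.1073947 ]] [-20.21851241   0.56937425  17.55153976] [-0.7732451   3.69043635  0.2042621 ]
```

```bash

python3 -m pendant '[10,0,0,-0.02,0,0,0,10,0,0,-0.01,0,0,0,10,0,0,0,0,0,0]'
python3 -c "
from jig import *; from rig import *
o=observe(); print(tj(o['position']),J@o['ft_force'])"
python3 -m pendant '[10,0,0.04,0,0,0,0,10,0,0.04,0,0,0,0,10,0,0,0,0,0,0]'
python3 -c "
from jig import *; from rig import *
o=observe(); print(tj(o['position']),J@o['ft_force'],o['wrist_torque'])
for n in('scene','wrist'):
  d=get_image(n); cv2.imwrite(f'pics/{n}7.png',d['frame'][:,:,::-1]); np.savez(f'{n}7.npz',**d)
a=cv2.imread('pics/scene7.png'); cv2.imwrite('pics/s7c.png',cv2.resize(a[160:340,200:400],None,fx=3.75,fy=3.3))
"
```

```text
time_s: 10.4
position: [0.5905, -0.042, 0.1074]
tool_rot: [[-0.183, 0.983, -0.012], [0.983, 0.183, -0.001], [0.002, -0.012, -1.0]]
ft_force: [-16.3, -4.0, 11.0]
grip_width: 0.0176
[[0.00794925 0.00152697 0.10744223]] [-16.75875251  -0.92281177  11.01556563]
time_s: 10.7
position: [0.595, -0.0412, 0.1073]
tool_rot: [[-0.184, 0.983, -0.011], [0.983, 0.184, -0.0], [0.002, -0.011, -1.0]]
ft_force: [-13.7, -2.6, 7.7]
grip_width: 0.0173
[[0.01254227 0.00155772 0.10727187]] [-13.98818645  -0.07567602   7.674175  ] [-0.63950274  2.55379234  0.31693475]
```

View pics/s7c.png

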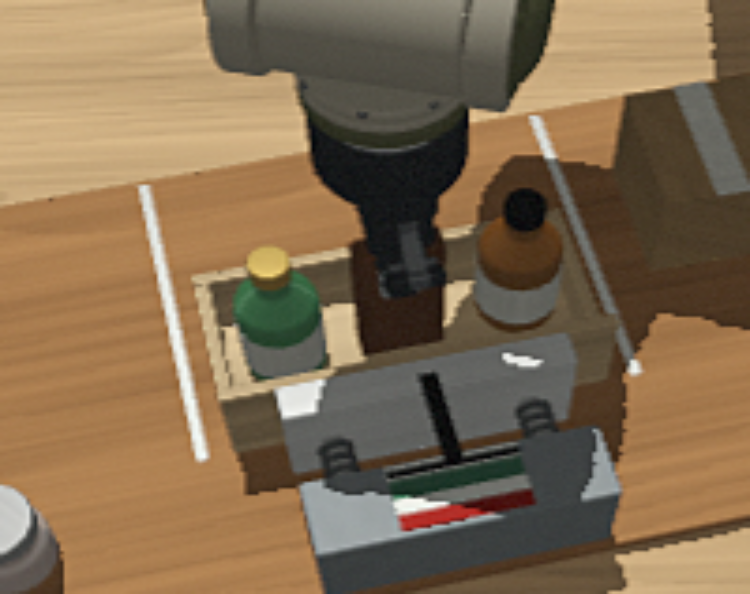

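View pics/wrist7.png

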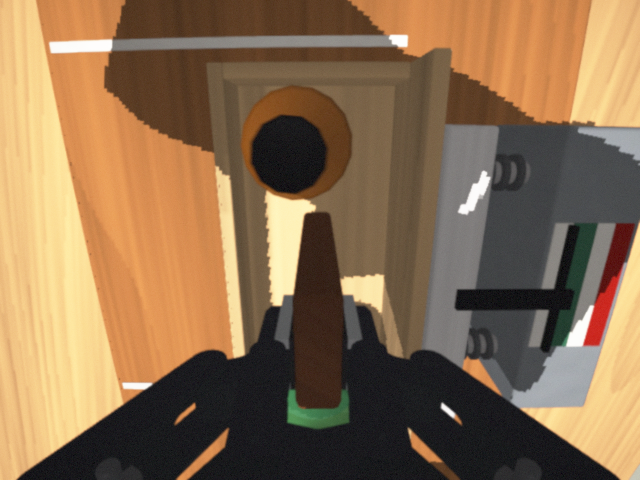

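Wrist view: fence now moving (gap closed), pointer bar near x≈555–575, at the white/green edge. That is about 6–7 mm of travel, so advance about 8 mm more.

```bash

python3 -m pendant '[10,0,0.03,0,0,0,0,10,0,0.04,0,0,0,0,10,0,0.04,0,0,0,0,10,0,0.03,0,0,0,0,10,0,0,0,0,0,0,10,0,0,0,0,0,0]'
python3 -c "
from jig import *; from rig import *
o=observe(); print(tj(o['position']),J@o['ft_force'],o['wrist_torque'])
for n in('scene','wrist'):
  d=get_image(n); cv2.imwrite(f'pics/{n}8.png',d['frame'][:,:,::-1]); np.savez(f'{n}8.npz',**d)
a=cv2.imread('pics/scene8.png'); cv2.imwrite('pics/s8c.png',cv2.resize(a[160:340,200:400],None,fx=3.75,fy=3.3))
"
```

```text
time_s: 11.4
position: [0.601, -0.0401, 0.1075]
tool_rot: [[-0.184, 0.983, -0.013], [0.983, 0.184, -0.001], [0.002, -0.013, -1.0]]
ft_force: [-19.0, -4.8, 11.3]
grip_width: 0.0176
[[0.01862628 0.00155735 0.10745271]] [-19.57640247  -1.28569857  11.29563809] [-0.85969656  3.31174022  0.37134766]
```

View pics/s8c.png

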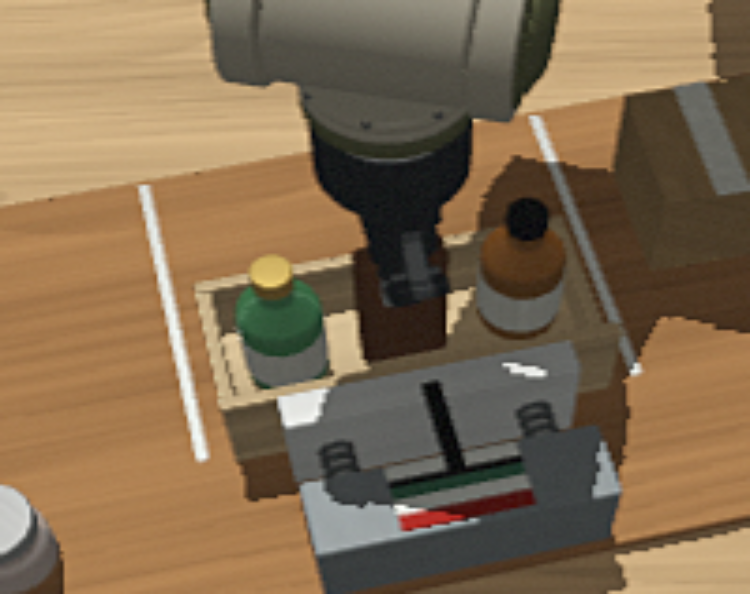

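View pics/wrist8.png

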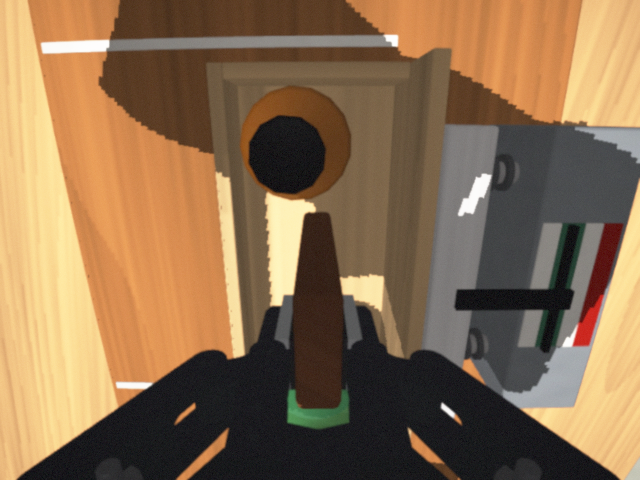

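```bash
python3 -c "
import cv2,numpy as np
a=cv2.imread('pics/wrist8.png'); c=a[215:355,510:630]; c=np.clip(c.astype(float)*1.8,0,255).astype(np.uint8)
b=cv2.imread('pics/scene8.png')[265:325,285:365]; b=np.clip(b.astype(float)*1.8,0,255).astype(np.uint8)
c=cv2.resize(c,(480,560),interpolation=cv2.INTER_CUBIC); b=cv2.resize(b,(320,240),interpolation=cv2.INTER_CUBIC)
o=np.zeros((560,800,3),np.uint8); o[:,:480]=c; o[:240,480:]=b; cv2.imwrite('pics/c9.png',o)"
```

```text
(no output)
```

View pics/c9.png

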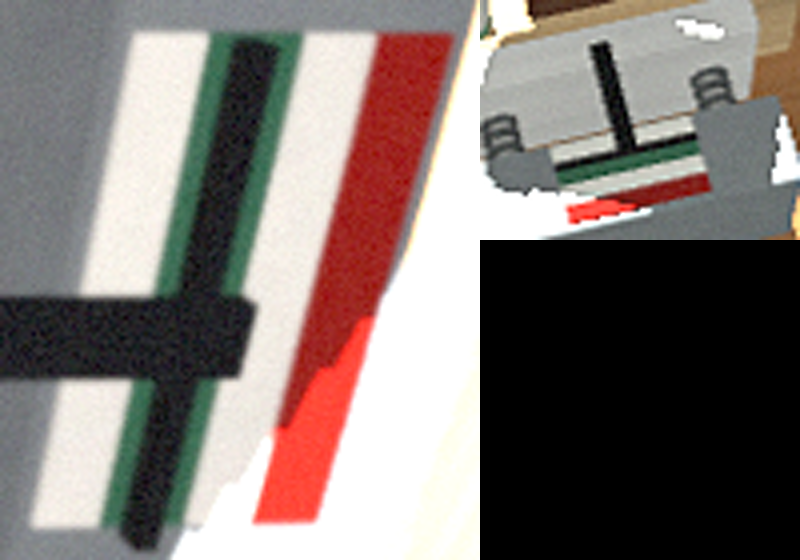

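Enlarged: the pointer bar is in the middle of the green from the wrist side and nearer the green's start from the scene side. Parallax puts the travel at about 12–14 mm, and the TCP says about 13.6. Now hold 2.4 s.

```bash

for i in 1 2; do python3 -m pendant '[10,0,0,0,0,0,0,10,0,0,0,0,0,0,10,0,0,0,0,0,0,10,0,0,0,0,0,0,10,0,0,0,0,0,0,10,0,0,0,0,0,0,10,0,0,0,0,0,0,10,0,0,0,0,0,0,10,0,0,0,0,0,0,10,0,0,0,0,0,0,10,0,0,0,0,0,0,10,0,0,0,0,0,0]'; done
python3 -c "
from jig import *; from rig import *
o=observe(); print(tj(o['position']),J@o['ft_force'],o['wrist_torque'])
for n in('scene','wrist','top'):
  d=get_image(n); cv2.imwrite(f'pics/{n}9.png',d['frame'][:,:,::-1]); np.savez(f'{n}9.npz',**d)
a=cv2.imread('pics/scene9.png'); c=a[160:340,200:400]; cv2.imwrite('pics/s9c.png',cv2.resize(c,None,fx=4,fy=3.3))
w=np.load('wrist9.npz'); w8=np.load('wrist8.npz')
print(np.abs(w['frame'].astype(int)-w8['frame']).mean())
"
```

```text
time_s: 12.7
position: [0.601, -0.0401, 0.1074]
tool_rot: [[-0.184, 0.983, -0.013], [0.983, 0.184, -0.001], [0.002, -0.013, -1.0]]
ft_force: [-19.1, -3.5, 11.4]
grip_width: 0.0176
time_s: 13.9
position: [0.601, -0.0401, 0.1074]
tool_rot: [[-0.184, 0.983, -0.013], [0.983, 0.184, -0.001], [0.002, -0.013, -1.0]]
ft_force: [-19.0, -3.9, 12.2]
grip_width: 0.0176
[[0.01861159 0.00156198 0.10743029]] [-19.3766207   -0.35568471  12.18437002] [-0.82538645  3.28917302  0.39325225]
2.2135167100694444
```

View pics/s9c.png

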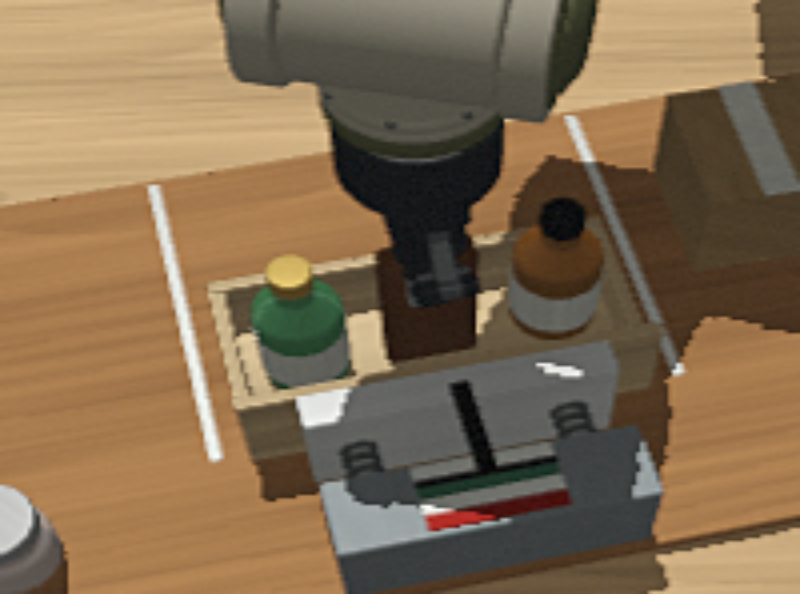

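View pics/top9.png

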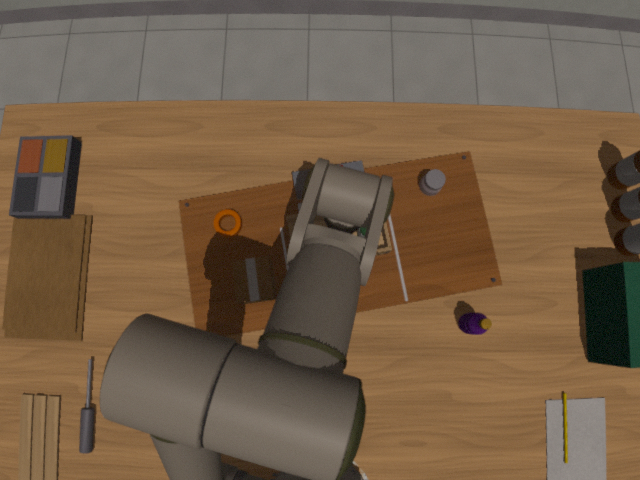

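```bash
python3 - <<'E'
from jig import *
np.set_printoptions(precision=4,suppress=True)
d=np.load("scene9.npz")
p=tj(plane(d,[[364.5,258.8],[259.3,283.9]],.092));print(p,p.mean(0),np.arctan2(p[1,0]-p[0,0],.216))
for z in("5","9"):
  w=np.load(f"wrist{z}.npz"); print(tj(plane(w,[[222,62],[415,62]],.057)))
# fence top edge shift between scene5 and scene9
print(tj(plane(d,[[200+297/4,160+397/3.3],[200+612/4,160+343/3.3]],.097)))
E
```

```text
[[ 0.0699  0.1117  0.092 ]
 [ 0.0749 -0.1047  0.092 ]] [0.0724 0.0035 0.092 ] 0.022782525033093793
[[-0.0679  0.1106  0.057 ]
 [ 0.0278  0.1108  0.057 ]]
[[-0.0307  0.1124  0.057 ]
 [ 0.0656  0.1125  0.057 ]]
[[ 0.0766 -0.0748  0.097 ]
 [ 0.0782  0.0848  0.097 ]]
```

Fence top edge moved about 12 mm, which agrees with the scale and the TCP. The crate is centred within about 1 mm of mid-lines, square to about 0.02 rad and steady. Handing in.

```bash
python3 -c "
from rig import *
print(close_job()); o=observe(); print(o['position'],o['ft_force'],o['time_s'])"
```

```text
the job is handed in; nothing more can be done
None
the job is handed in; nothing more can be done
```

I gripped the crate's handle board and turned the crate square. I slid it along the bed to between the white lines, clear of the fence, then pressed it against the fence. I held it there for more than 2 s and handed the job in still gripping and pressing, at about 14 s.

**Last checks**
- **Fence travel:** about 12 mm from the fence's top edge, 12–14 mm from the pointer on the scale, and 13.6 mm from the tool position. All put the pointer in the green, and by the spring's figures that is about 9–10 N on the fence.
- **Crate position:** centred between the lines to about 1 mm and square to about 0.02 rad. The tool pose was unchanged over the hold.
- **Other objects:** both bottles were upright in the crate. The carton, tape roll, screw jar and purple bottle looked unmoved in the top picture.

**What disagreed**
- Before pressing, the gap to the fence measured 25 to 31 mm depending on the view.
- The wrist force along the press was about 19 N, well above the estimated force on the fence. I put the difference down to bed friction from my roughly 12 N of downforce, which I had eased from about 21 N. The force between crate and fence was not measured directly.

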